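# Nest three mounting channels, legs interlocked

### The arm

A 6-joint arm with a two-finger parallel gripper is mounted at the origin on the work surface. World frame = base frame: x ahead of the robot, y to its left, z up, the work surface at z = 0. Lengths are in m, angles in rad, forces in N, time in s.
With the tool pointing down it reaches from about 0.35 to 0.775 m from the base axis. Payload 7.3 kg.
Tool frame: the origin (TCP) lies at the very end of the fingers, on their centre line; the grasp point (between the pads) lies 19 mm behind it; z points along the fingers, x is the direction in which the jaws open and shut, and the axes are right-handed (so a half turn about z gives the same grasp; the last joint's range is limited). The gripper opens to 92 mm and grips with 3 to 60 N. Pads are 19 mm wide; open, the fingers measure 130 mm over their backs; the gripper's body (75 mm by 190 mm) begins 47 mm behind the grasp point.
Start: joints at [1.093, 0.342, 1.524, -0, 1.275, -0.146], TCP at [0.171, 0.496, 0.189] pointing down, gripper open.
Joint ranges: [-2.53, 2.53], [-0.77, 2.02], [0.04, 2.7], [-1, 4.14], [0.28, 2.66], [-3.11, 3.11]. Speed limits (rad/s): [2.57, 2.57, 3.14, 3.14, 3.14, 3.14].

### API

Orientations are given as [roll, pitch, yaw] about the fixed x, y, z axes, in that order (R = Rz(yaw) Ry(pitch) Rx(roll)).
In Python, from cell import observe, read_camera, camera_params, hand_in gives the robot as it stands.
- The arm moves only by the tool apply_moves, never from a script. Its argument "increments" is a list of rows, each an object with "grip": the opening, from 0 (shut) to 1 (fully open); "linear": the shift along the world's x, y, z in mm, a list of three; "turn": the turn, a rotation vector about the world's x, y, z in units of 6 degrees (1.0 is 6 degrees), a list of three. A call has 1 to 10 rows; each row is the pose to reach, as a shift and turn from the pose commanded when the call began; what a row does not reach only later rows make up. A row lasts 1/10 s, in which the tool goes at most 50 mm and 8.59 degrees, less where a joint would pass 70% of its speed; a pose out of reach is approached as far as the arm can. A call with a gripper value outside its range is refused whole. The fingers move at their own pace and stop on an object; "grip_force" is the grip in N (left out, the last holds). Time passes only in rows, so rows that repeat a pose let the fingers close. It gives the time, the measured TCP pose, the force and the opening at its end, in the units of the state.
- observe(): the state, without advancing time (a new reading comes with each control period).
- read_camera(name): name is "side" or "top" or "wrist"; returns the picture (384x512x3 uint8, red, green, blue); there is no depth.
- camera_params(name): a dict with "camera_matrix" (3x3 intrinsics, pixels), "world_to_cam" (4x4, takes a point from world to camera coordinates); the wrist camera has in their place "hand_eye" (4x4, takes a point from camera to tool coordinates, whose origin is the TCP and whose axes are the tool frame's). Camera axes: x right, y up, looking along -z (the intrinsics and any distortion apply to the point x, -y, -z); pixel columns grow to the right and rows downward; lengths in m; the calibration is good to about 2 mm. A picture is of the moment at which its call begins: read the wrist's pose just before it. camera_params takes no time and is no camera call.
- hand_in(): hands the job in, once; it reports no verdict.
The state is a dict: "time": time; "qpos": joint angles; "qvel": joint speeds; "joint_efforts": joint torques, N m; "tool_pos": TCP position; "tool_rot": TCP orientation; "contact_force": force on the tool from outside, world axes, zero at the start; "torque": the same for the moment, N m; "opening": finger opening in m.
Only numpy, scipy, OpenCV 4.12 (cv2) and the standard library are available. Lean on these libraries where they do the work, as an engineer would, in place of code of your own. Each camera call takes 0.05 s, during which the arm holds its last target.

### The job

Bundle the lamp-mounting channels on the plywood packing board. Take the loose shallow channel and set it on the board, legs up, close alongside the shallow channel already there, touching it along its length with the ends lined up and the pair still against the board's fence; then lower the deep channel, legs down, over the two touching legs so that one of its legs stands in each trough, fully home, level and with the ends lined up. Set the channels down, do not drop them, and leave the other things on the bench where they are.

Things in the scene. Friction and masses are not known exactly. Their poses are not given: they have to be found in the camera images.
- board: Fixed packing board: a plywood plate 190 x 150 mm, 12 mm thick, lying flat on the bench. Origin: centre of its underside; x along its 190 mm length, y across, z up. A straight wooden fence, 12 mm thick and as long as the board, runs along the +y edge; it rises 30 mm above the plate (42 mm above the bench) and its inner face is at y = +63 mm. The other three edges are open; the plate's top is at z = 12 mm.
- first_mid (a point): Centre (half-way up) of the shallow aluminium channel that already lies on the board, legs up, beside the fence (gap 0 to 3 mm), loose. U-section 140 mm long, 32 mm wide, 26 mm high, all walls 6 mm, so the trough is 20 mm wide and 20 mm deep. x along its length (parallel to the board's x), y across (towards the fence), z up out of the trough. The second channel belongs on its -y side.
- second_mid (a point): Centre (half-way up) of the loose shallow aluminium channel on the bench: the same U-section and size (140 x 32 x 26 mm, walls 6 mm, about 0.16 kg), lying legs up. x along its length, y across, z up. Either end may go either way. When it touches the first channel their centres are 32 mm apart.
- deep_mid (a point): Centre (half-way up) of the deep aluminium channel on the bench: 140 mm long, 32 mm wide, 46 mm high, all walls 6 mm (20 mm between the legs, about 0.25 kg), lying legs down with its flat 32 mm web on top. x along its length, y across, z up. Over two touching 6 mm legs (12 mm together) it has 4 mm of play to either side. Nested fully home, its legs stand on the webs of the shallow channels, its underside 6 mm and its top 52 mm above the board's plate.
Not all that is in view belongs to the job. Leave any turquoise look-alike of the part that bears second_mid alone. Leave any turquoise look-alike of the part that bears deep_mid alone.

How it is judged:
By the outcome, as a careful person would: the job done as asked, in the order asked, and still so for the second after the job is handed in, with the robot touching nothing.
It also fails if it takes over 64 s, if anything falls off the work surface, if the arm or the gripper's body presses on something with over 40 N, if the wrist force passes 120 N, or if a joint passes its speed limit or range.

## Working session

There is one attempt and no reset: what is moved stays moved. The work goes in short steps, Python scripts to look and compute and a tool call to move; the robot and the scene stay as the last step left them, time stands still between calls to the robot, and variables do not carry over. Pictures are saved under pics/ and viewed, and the job is handed in when it is done.

Besides the shell and the picture viewer there is one more tool, called after ">>>" as name([rows], argument=value, ...), one row to a line, values as JSON. apply_moves: Moves the arm, as the interface text tells. Its arguments: {"type":"object","properties":{"increments":{"type":"array","items":{"type":"object","properties":{"grip":{"type":"number"},"linear":{"type":"array","items":{"type":"number"}},"turn":{"type":"array","items":{"type":"number"}}}}},"grip_force":{"type":"number"}},"required":["increments"]}

```bash
mkdir -p pics; ls; python3 - <<'E'
from cell import *
import cv2
s=observe();print({k:s[k] for k in('time','tool_pos','tool_rot','opening','contact_force')})
for n in('side','top','wrist'):
    cv2.imwrite(f'pics/{n}0.png',read_camera(n)[:,:,::-1]); print(n,camera_params(n))
E
```

```text
pics
{'time': 0.0, 'tool_pos': array([0.17078218, 0.49596152, 0.18825998]), 'tool_rot': array([-3.14135877e+00,  1.49815082e-03,  1.23896485e+00]), 'opening': 0.09192047283631657, 'contact_force': array([-0.16257441,  0.53766915,  0.00838552])}
side {'camera_matrix': array([[357.17323013,   0.        , 252.7565886 ],
       [  0.        , 357.17323013, 187.17748114],
       [  0.        ,   0.        ,   1.        ]]), 'world_to_cam': array([[ 0.99899365, -0.04066938, -0.0189127 , -0.43898135],
       [ 0.04157177,  0.68130241,  0.73082064, -0.01310572],
       [-0.01683675, -0.73087142,  0.68230748, -1.1050963 ],
       [ 0.        ,  0.        ,  0.        ,  1.        ]])}
top {'camera_matrix': array([[495.69835985,   0.        , 260.52630575],
       [  0.        , 495.69835985, 194.49203177],
       [  0.        ,   0.        ,   1.        ]]), 'world_to_cam': array([[ 5.03409893e-02, -9.98732081e-01,  1.23488331e-04,
        -7.84942808e-02],
       [ 9.72568394e-01,  4.90503266e-02,  2.27386859e-01,
        -4.57657773e-01],
       [-2.27104608e-01, -1.13267786e-02,  9.73804498e-01,
        -1.22236997e+00],
       [ 0.00000000e+00,  0.00000000e+00,  0.00000000e+00,
         1.00000000e+00]])}
wrist {'camera_matrix': array([[290.03933499,   0.        , 252.7249356 ],
       [  0.        , 290.03933499, 190.60565761],
       [  0.        ,   0.        ,   1.        ]]), 'hand_eye': array([[ 9.99999700e-01,  7.46023825e-04,  2.07424619e-04,
         1.34138800e-04],
       [ 7.74216410e-04, -9.67769600e-01, -2.51836063e-01,
        -6.75408221e-02],
       [ 1.28635371e-05,  2.51836148e-01, -9.67769887e-01,
        -1.94834265e-01],
       [ 0.00000000e+00,  0.00000000e+00,  0.00000000e+00,
         1.00000000e+00]])}
```

View pics/side0.png

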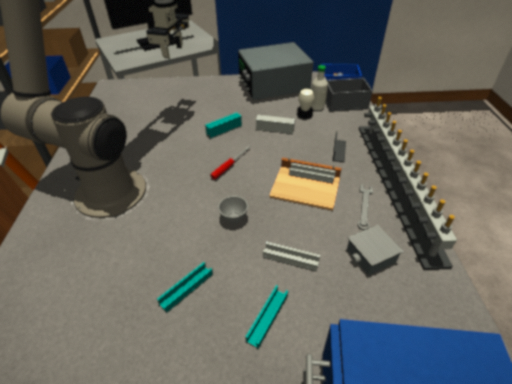

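View pics/top0.png

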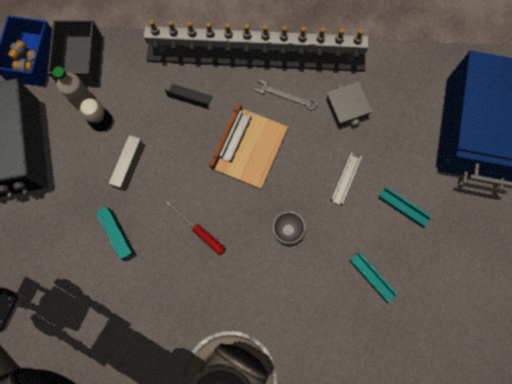

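View pics/wrist0.png

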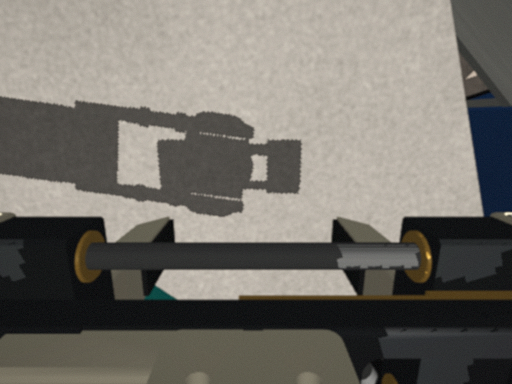

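Top view shows the board at (250,145) with the first channel by the fence at (236,137). The loose white shallow channel is at (347,178) and the white deep one at (125,162); the turquoise parts are decoys. I'll get rough positions next.

```bash
cat > h.py <<'E'
import numpy as np,cv2
from cell import *
from scipy.spatial.transform import Rotation as Ro
def pose(s):
    T=np.eye(4);T[:3,:3]=Ro.from_euler('xyz',s['tool_rot']).as_matrix();T[:3,3]=s['tool_pos'];return T
def cam(n,s=None):
    p=camera_params(n);K=p['camera_matrix']
    T=np.linalg.inv(p['world_to_cam']) if n!='wrist' else pose(s)@p['hand_eye']
    return K,T
def ray(K,T,uv,z):
    d=np.linalg.inv(K)@[uv[0],uv[1],1];d=np.array([d[0],-d[1],-d[2]])
    d=T[:3,:3]@d;o=T[:3,3];return o+d*(z-o[2])/d[2]
def proj(K,T,P):
    c=np.linalg.inv(T)@np.append(P,1);return (K@[c[0],-c[1],-c[2]])[:2]/-c[2]
def shot(n,name,scale=1):
    s=observe();im=read_camera(n);cv2.imwrite(f'pics/{name}.png',im[:,:,::-1]);return s,im,*cam(n,s)
E
python3 - <<'E'
from h import *
im=cv2.imread('pics/top0.png');K,T=cam('top')
hsv=cv2.cvtColor(im,cv2.COLOR_BGR2HSV)
m=((hsv[...,1]<45)&(hsv[...,2]>135)).astype('uint8')
n,l,st,ce=cv2.connectedComponentsWithStats(m)
for i in range(1,n):
    if st[i,4]>60:
        r=cv2.minAreaRect(np.argwhere(l==i)[:,::-1].astype(np.float32));b=cv2.boxPoints(r)
        z=.035
        print(np.round(r[0]),np.round(r[1]),st[i,4],np.round(ray(K,T,r[0],z)*1000)); print([np.round(ray(K,T,p,z)[:2]*1000).tolist() for p in b])
o=((hsv[...,0]>8)&(hsv[...,0]<25)&(hsv[...,1]>90)&(hsv[...,2]>130)).astype('uint8')
n,l,st,ce=cv2.connectedComponentsWithStats(o)
for i in range(1,n):
    if st[i,4]>200:
        r=cv2.minAreaRect(np.argwhere(l==i)[:,::-1].astype(np.float32));b=cv2.boxPoints(r);print('board',r,[np.round(ray(K,T,p,.012)[:2]*1000).tolist() for p in b])
cv2.imwrite('pics/topz.png',cv2.resize(im[90:220,90:370],None,fx=2.8,fy=2.8,interpolation=cv2.INTER_CUBIC))
E
```

```text
[185.  33.] [82. 10.] 520 [922. 181.  35.]
[[906.0, 297.0], [938.0, 299.0], [938.0, 65.0], [905.0, 64.0]]
[237.  35.] [16. 10.] 111 [923.  34.  35.]
[[907.0, 56.0], [938.0, 58.0], [940.0, 13.0], [909.0, 11.0]]
[274.  37.] [53. 10.] 343 [922. -69.  35.]
[[906.0, 5.0], [938.0, 6.0], [938.0, -144.0], [906.0, -144.0]]
[311.  39.] [14. 10.] 105 [ 923. -175.   35.]
[[908.0, -155.0], [939.0, -156.0], [937.0, -196.0], [906.0, -194.0]]
[330.  40.] [10. 14.] 108 [ 921. -228.   35.]
[[935.0, -208.0], [937.0, -247.0], [906.0, -248.0], [904.0, -209.0]]
[354.  41.] [10. 26.] 173 [ 921. -295.   35.]
[[935.0, -259.0], [939.0, -332.0], [907.0, -332.0], [904.0, -259.0]]
[ 88. 108.] [13. 12.] 134 [684. 426.  35.]
[[684.0, 450.0], [710.0, 431.0], [684.0, 401.0], [658.0, 421.0]]
[230. 133.] [ 2. 49.] 90 [631.  34.  35.]
[[568.0, 60.0], [697.0, 13.0], [695.0, 8.0], [566.0, 55.0]]
[236. 137.] [ 7. 50.] 354 [621.  18.  35.]
[[559.0, 51.0], [691.0, 3.0], [684.0, -15.0], [552.0, 32.0]]
[124. 161.] [12. 53.] 629 [539. 311.  35.]
[[477.0, 346.0], [614.0, 307.0], [603.0, 276.0], [466.0, 315.0]]
[346. 178.] [12. 52.] 612 [ 520. -277.   35.]
[[459.0, -237.0], [593.0, -288.0], [582.0, -318.0], [448.0, -267.0]]
[288. 230.] [9. 9.] 83 [ 377. -130.   35.]
[[376.0, -114.0], [393.0, -130.0], [377.0, -147.0], [360.0, -131.0]]
[219. 339.] [13. 57.] 215 [99. 28. 35.]
[[91.0, 98.0], [135.0, -33.0], [106.0, -43.0], [64.0, 88.0]]
board ((251.16220092773438, 147.63134765625), (50.378936767578125, 68.68524169921875), 23.749494552612305) [[535.0, 73.0], [719.0, 9.0], [666.0, -121.0], [485.0, -54.0]]
```

View pics/topz.png

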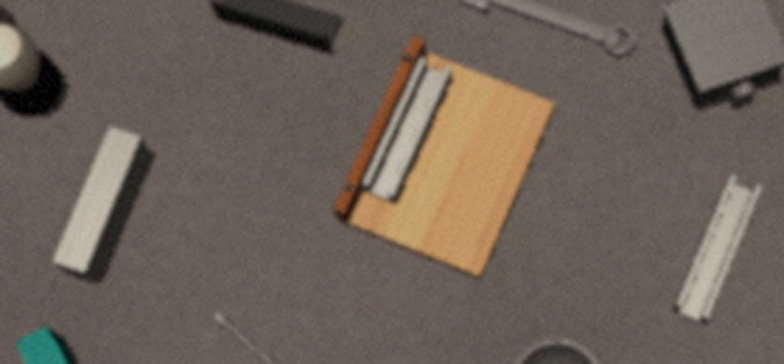

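>>> apply_moves([
  {"grip": 1, "linear": [260, -263, 20]},
  {"grip": 1, "linear": [519, -526, 20]},
  {"grip": 1, "linear": [519, -526, 20]},
  {"grip": 1, "linear": [519, -526, 20]},
  {"grip": 1, "linear": [519, -526, 20]},
  {"grip": 1, "linear": [519, -526, 20]},
  {"grip": 1, "linear": [519, -526, 20]},
  {"grip": 1, "linear": [519, -526, 20]},
  {"grip": 1, "linear": [519, -526, 20]},
  {"grip": 1, "linear": [519, -526, 20]},
])

```text
schema error: expected keys grip, linear, turn
```

>>> apply_moves([
  {"grip": 1, "linear": [519, -526, 20], "turn": [0, 0, 0]},
  {"grip": 1, "linear": [519, -526, 20], "turn": [0, 0, 0]},
  {"grip": 1, "linear": [519, -526, 20], "turn": [0, 0, 0]},
  {"grip": 1, "linear": [519, -526, 20], "turn": [0, 0, 0]},
  {"grip": 1, "linear": [519, -526, 20], "turn": [0, 0, 0]},
  {"grip": 1, "linear": [519, -526, 20], "turn": [0, 0, 0]},
  {"grip": 1, "linear": [519, -526, 20], "turn": [0, 0, 0]},
  {"grip": 1, "linear": [519, -526, 20], "turn": [0, 0, 0]},
  {"grip": 1, "linear": [519, -526, 20], "turn": [0, 0, 0]},
  {"grip": 1, "linear": [519, -526, 20], "turn": [0, 0, 0]},
])

```text
time: 1.15
tool_pos: [0.5231, 0.1388, 0.2024]
tool_rot: [-3.141, -0.0, 1.239]
contact_force: [1.4, 0.8, -0.1]
opening: 0.0917
```

>>> apply_moves([
  {"grip": 1, "linear": [155, -150, 5], "turn": [0, 0, 0]},
  {"grip": 1, "linear": [155, -150, 5], "turn": [0, 0, 0]},
  {"grip": 1, "linear": [155, -150, 5], "turn": [0, 0, 0]},
  {"grip": 1, "linear": [155, -150, 5], "turn": [0, 0, 0]},
  {"grip": 1, "linear": [155, -150, 5], "turn": [0, 0, 0]},
  {"grip": 1, "linear": [155, -150, 5], "turn": [0, 0, 0]},
  {"grip": 1, "linear": [155, -150, 5], "turn": [0, 0, 0]},
  {"grip": 1, "linear": [155, -150, 5], "turn": [0, 0, 0]},
])

```text
time: 1.95
tool_pos: [0.6762, -0.0081, 0.2076]
tool_rot: [-3.141, -0.0, 1.24]
contact_force: [0.2, -0.6, -0.2]
opening: 0.092
```

```bash
python3 - <<'E'
from h import *
s,im,K,T=shot('wrist','w1');print(s['tool_pos'],s['qpos'],np.abs(s['qvel']).max())
E
```

```text
[ 0.67623871 -0.00808068  0.20759708] [-1.25347878e-01  6.24986509e-01  1.00782247e+00  3.54738658e-04
  1.50939052e+00 -1.36566280e+00] 0.008494934118823674
```

View pics/w1.png

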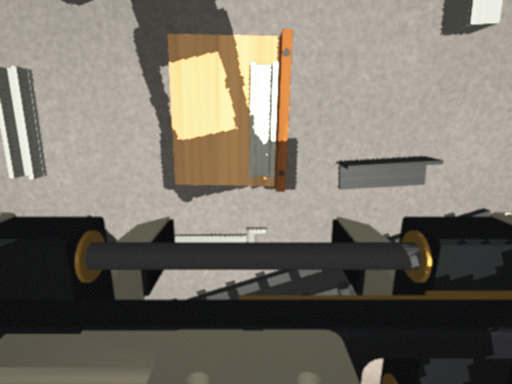

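```bash
python3 - <<'E'
from h import *
im=cv2.imread('pics/w1.png')
cv2.imwrite('pics/w1a.png',cv2.resize(im[25:200,160:300],None,fx=4,fy=3.4,interpolation=cv2.INTER_CUBIC))
cv2.imwrite('pics/w1b.png',cv2.resize(im[55:190,0:60],None,fx=4.4,fy=4.4,interpolation=cv2.INTER_CUBIC))
E
```

```text
(no output)
```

View pics/w1a.png

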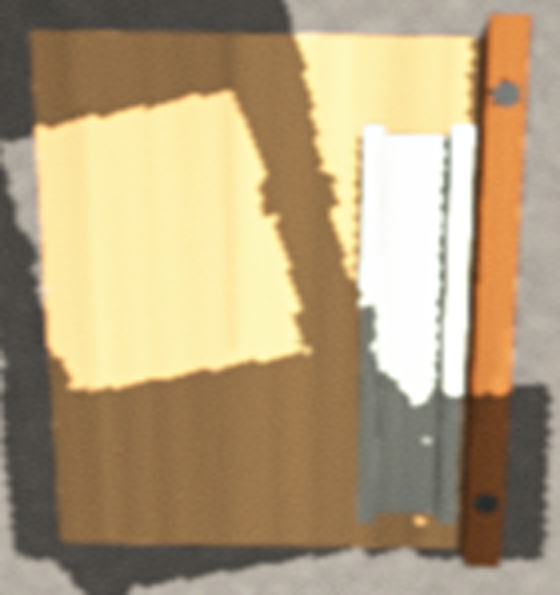

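View pics/w1b.png

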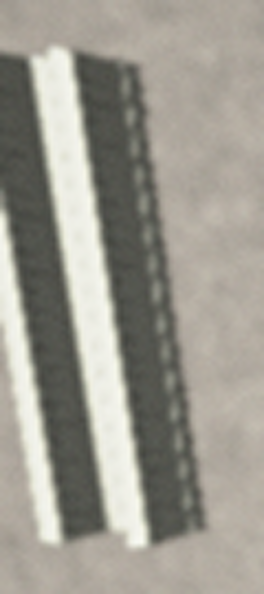

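```bash
python3 - <<'E'
from h import *
K,T=cam('wrist',{'tool_pos':np.array([.67624,-.00808,.2076]),'tool_rot':[-3.141,0,1.24]})
s=observe();print(s['tool_rot']);T=pose(s)@camera_params('wrist')['hand_eye']
c=lambda u,v:(160+u/4,25+v/3.4)
A=lambda u,v,z:np.round(ray(K,T,c(u,v),z)[:2]*1000,1)
ang=lambda a,b:np.degrees(np.arctan2(*(b-a)[::-1]))
P={k:A(*k) for k in [(30,30,.012),(60,540,.012),(490,12,.042),(532,12,.042),(460,565,.042),(500,565,.042),(362,124,.038),(476,124,.038),(358,522,.038),(460,522,.038)]}
for k,v in P.items():print(k,v)
L=list(P.values())
for a,b in((0,1),(2,4),(3,5),(6,8),(7,9)):print(ang(L[a],L[b]),np.linalg.norm(L[a]-L[b]))
B=lambda u,v:np.round(ray(K,T,(u/4.4,55+v/4.4),.026)[:2]*1000,1)
q=[B(73,48),B(151,545),B(40,545)];print(q,ang(q[0],q[1]),np.linalg.norm(q[0]-q[1]),np.linalg.norm(q[2]-q[1]))
E
```

```text
[-3.14149946e+00 -2.96049925e-04  1.24057300e+00]
(30, 30, 0.012) [487.9 -53.1]
(60, 540, 0.012) [ 664.5 -117.5]
(490, 12, 0.042) [534.4  76.2]
(532, 12, 0.042) [538.2  87.4]
(460, 565, 0.042) [711.3  10.4]
(500, 565, 0.042) [715.5  22.6]
(362, 124, 0.038) [554.5  31.3]
(476, 124, 0.038) [565.2  62.7]
(358, 522, 0.038) [685.7 -15.5]
(460, 522, 0.038) [696.4  15.5]
-20.035188845081503 187.97584951264355
-20.4032663109957 188.74122496158594
-20.07646005153249 188.77057503753065
-19.63168931721394 139.2970925755452
-19.78650412852137 139.43199059039492
[array([ 465.5, -236.7]), array([ 595.7, -286.8]), array([ 584.8, -318.5])] -21.046357062021762 139.5064514637227 33.52163480500319
```

>>> apply_moves([
  {"grip": 1, "linear": [-151, -269, 0], "turn": [0, 0, -0.34]},
  {"grip": 1, "linear": [-151, -269, 0], "turn": [0, 0, -0.34]},
  {"grip": 1, "linear": [-151, -269, 0], "turn": [0, 0, -0.34]},
  {"grip": 1, "linear": [-151, -269, 0], "turn": [0, 0, -0.34]},
  {"grip": 1, "linear": [-151, -269, 0], "turn": [0, 0, -0.34]},
  {"grip": 1, "linear": [-151, -269, 0], "turn": [0, 0, -0.34]},
  {"grip": 1, "linear": [-151, -269, -100], "turn": [0, 0, -0.34]},
  {"grip": 1, "linear": [-151, -269, -100], "turn": [0, 0, -0.34]},
  {"grip": 1, "linear": [-151, -269, -100], "turn": [0, 0, -0.34]},
  {"grip": 1, "linear": [-151, -269, -100], "turn": [0, 0, -0.34]},
])

```text
time: 3.0
tool_pos: [0.5263, -0.2775, 0.1085]
tool_rot: [-3.141, -0.0, 1.204]
contact_force: [0.3, -0.1, -0.4]
opening: 0.0917
```

```bash
python3 - <<'E'
from h import *
s,im,K,T=shot('wrist','w2');print(s['time'],s['tool_pos'],s['tool_rot'])
cv2.imwrite('pics/w2b.png',im[:,:,::-1])
E
```

```text
3.0 [ 0.52631482 -0.27753462  0.10852944] [-3.14126330e+00 -2.72586517e-04  1.20447929e+00]
```

View pics/w2.png

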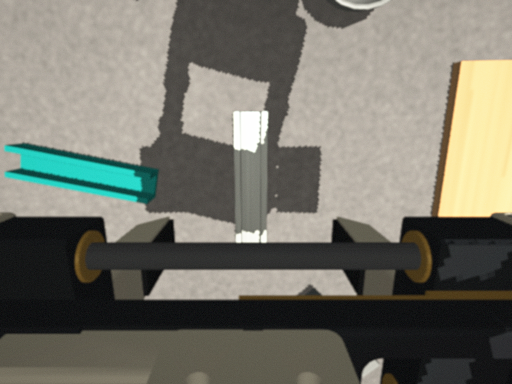

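```bash
python3 - <<'E'
from h import *
s=observe();K,T=cam('wrist',s)
im=cv2.imread('pics/w2.png')
for v in (111,130,180,220): print(v,[int(x) for x in im[v,228:276].mean(axis=-1)])
a=ray(K,T,(233,110.5),.026);b=ray(K,T,(269,110.5),.026);print(a,b,np.linalg.norm(a-b))
e=np.array([np.cos(np.radians(-21)),np.sin(np.radians(-21))])
c=(a+b)[:2]/2+.07*e;print(c,c-s['tool_pos'][:2])
E
```

```text
111 [185, 188, 185, 183, 180, 188, 217, 234, 238, 238, 231, 201, 191, 210, 222, 224, 219, 222, 227, 228, 225, 220, 214, 214, 225, 226, 221, 224, 226, 227, 217, 183, 150, 176, 228, 240, 240, 239, 228, 179, 116, 79, 74, 74, 78, 73, 74, 76]
130 [182, 182, 179, 175, 158, 200, 251, 254, 254, 254, 254, 248, 238, 250, 254, 253, 253, 253, 254, 254, 254, 254, 254, 254, 254, 254, 254, 254, 254, 255, 255, 232, 186, 234, 254, 255, 255, 252, 205, 125, 78, 73, 77, 76, 79, 77, 75, 74]
180 [74, 74, 73, 73, 73, 78, 88, 111, 121, 123, 124, 117, 101, 107, 118, 123, 122, 123, 128, 130, 126, 130, 124, 126, 125, 126, 127, 126, 125, 123, 124, 122, 109, 112, 122, 123, 125, 123, 121, 99, 82, 81, 81, 78, 79, 76, 78, 74]
220 [74, 72, 71, 70, 70, 72, 83, 101, 111, 122, 121, 121, 117, 108, 105, 115, 117, 116, 119, 122, 121, 120, 118, 117, 119, 120, 118, 118, 119, 119, 119, 115, 103, 110, 119, 122, 120, 125, 142, 163, 176, 175, 174, 174, 175, 176, 172, 173]
[ 0.4543159  -0.26964275  0.026     ] [ 0.46627485 -0.23851929  0.026     ] 0.033341954381983854
[ 0.525646   -0.27916678] [-0.00188463 -0.00094169]
```

>>> apply_moves([
  {"grip": 1, "linear": [-1, -1, -50], "turn": [0, 0, 0]},
  {"grip": 1, "linear": [-1, -1, -90], "turn": [0, 0, 0]},
  {"grip": 1, "linear": [-1, -1, -103], "turn": [0, 0, 0]},
  {"grip": 1, "linear": [-1, -1, -103], "turn": [0, 0, 0]},
  {"grip": 0.2, "linear": [-1, -1, -103], "turn": [0, 0, 0]},
  {"grip": 0.2, "linear": [-1, -1, -103], "turn": [0, 0, 0]},
  {"grip": 0.2, "linear": [-1, -1, -103], "turn": [0, 0, 0]},
  {"grip": 0.2, "linear": [-1, -1, -103], "turn": [0, 0, 0]},
  {"grip": 0.2, "linear": [-1, -1, -103], "turn": [0, 0, 0]},
  {"grip": 0.2, "linear": [-1, -1, -103], "turn": [0, 0, 0]},
], grip_force=25)

```text
time: 4.05
tool_pos: [0.5251, -0.2794, 0.0047]
tool_rot: [3.141, -0.0, 1.203]
contact_force: [-0.3, 0.0, 0.6]
opening: 0.0485
```

>>> apply_moves([
  {"grip": 0.2, "linear": [0, 0, 0], "turn": [0, 0, 0]},
  {"grip": 0.2, "linear": [0, 0, 0], "turn": [0, 0, 0]},
  {"grip": 0.2, "linear": [0, 0, 0], "turn": [0, 0, 0]},
  {"grip": 0.2, "linear": [0, 0, 0], "turn": [0, 0, 0]},
  {"grip": 0.2, "linear": [0, 0, 0], "turn": [0, 0, 0]},
])

```text
time: 4.55
tool_pos: [0.525, -0.2794, 0.0044]
tool_rot: [-3.141, -0.0, 1.203]
contact_force: [0.2, -0.1, 0.7]
opening: 0.0188
```

```bash
python3 - <<'E'
from h import *
s,im,K,T=shot('wrist','w3');print(s['time'],s['tool_pos'],s['opening'])
i2=read_camera('side')[190:310,210:420,::-1];cv2.imwrite('pics/s3.png',cv2.resize(i2,None,fx=3.6,fy=3.6,interpolation=cv2.INTER_CUBIC))
E
```

```text
4.55 [ 0.52501343 -0.27939808  0.00441146] 0.018828579170394922
```

View pics/w3.png

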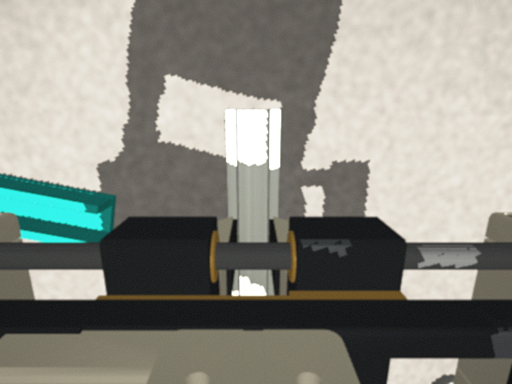

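View pics/s3.png

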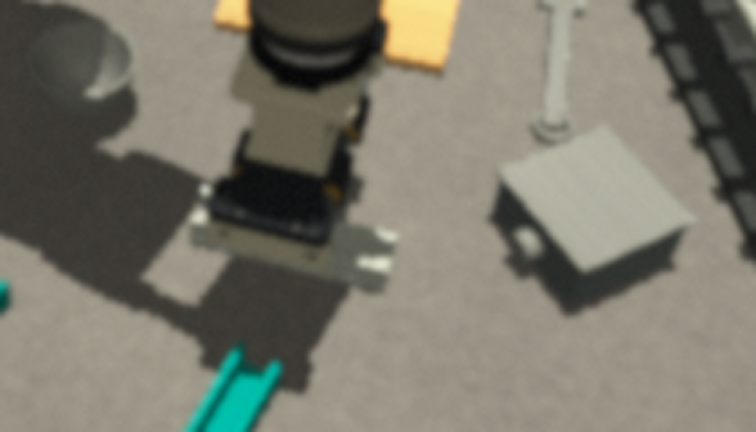

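>>> apply_moves([
  {"grip": 0, "linear": [0, 0, 0], "turn": [0, 0, 0]},
  {"grip": 0, "linear": [0, 0, 0], "turn": [0, 0, 0]},
  {"grip": 0, "linear": [0, 0, 0], "turn": [0, 0, 0]},
  {"grip": 0, "linear": [0, 0, 0], "turn": [0, 0, 0]},
  {"grip": 0, "linear": [0, 0, 0], "turn": [0, 0, 0]},
])

```text
time: 5.15
tool_pos: [0.525, -0.2794, 0.0045]
tool_rot: [3.142, -0.0, 1.203]
contact_force: [0.4, 0.8, -0.5]
opening: 0.0005
```

```bash
python3 - <<'E'
from h import *
s,im,K,T=shot('wrist','w4');print(s['time'],s['tool_pos'],s['opening'])
cv2.imwrite('pics/w4b.png',cv2.resize(im[90:310,90:420,::-1],None,fx=2.4,fy=2.4,interpolation=cv2.INTER_CUBIC))
E
```

```text
5.15 [ 0.52504936 -0.27938569  0.00448029] 0.0004852413627171895
```

View pics/w4b.png

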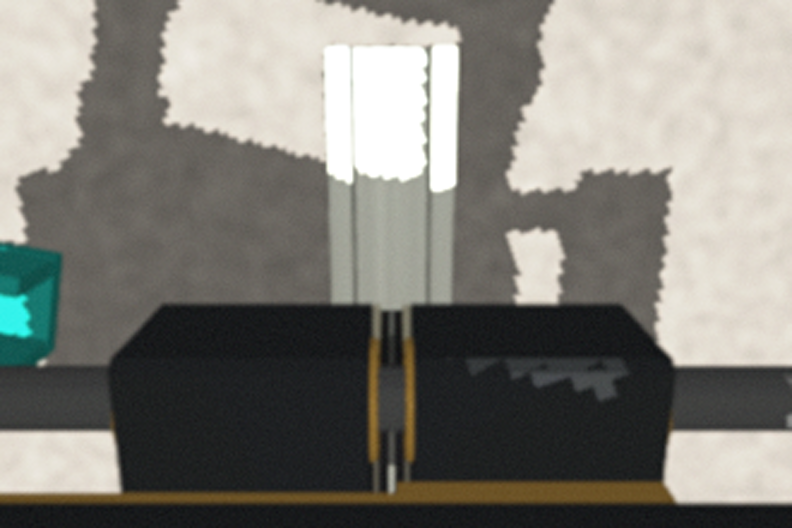

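```bash
python3 - <<'E'
from h import *
p=camera_params('wrist');K=p['camera_matrix'];T=p['hand_eye']
for h in(0,.01,.02,.03,.04,.06):
    print(h,[np.round(proj(K,T,np.array([x,y,-h]))).tolist() for x in(-.046,-.065) for y in(-.0095,.0095)])
im=cv2.imread('pics/w1.png');im2=cv2.imread('pics/w2.png')
cv2.imwrite('pics/w1f.png',cv2.resize(np.hstack([im[200:320,90:260],im2[200:320,90:260]]),None,fx=2.3,fy=4))
E
```

```text
0 [[187.0, 201.0], [188.0, 226.0], [160.0, 201.0], [162.0, 226.0]]
0.01 [[184.0, 205.0], [185.0, 232.0], [155.0, 205.0], [158.0, 232.0]]
0.02 [[180.0, 210.0], [182.0, 238.0], [150.0, 210.0], [153.0, 238.0]]
0.03 [[176.0, 215.0], [178.0, 244.0], [144.0, 215.0], [147.0, 244.0]]
0.04 [[171.0, 221.0], [174.0, 252.0], [138.0, 221.0], [141.0, 252.0]]
0.06 [[161.0, 235.0], [164.0, 269.0], [123.0, 235.0], [127.0, 269.0]]
```

View pics/w1f.png

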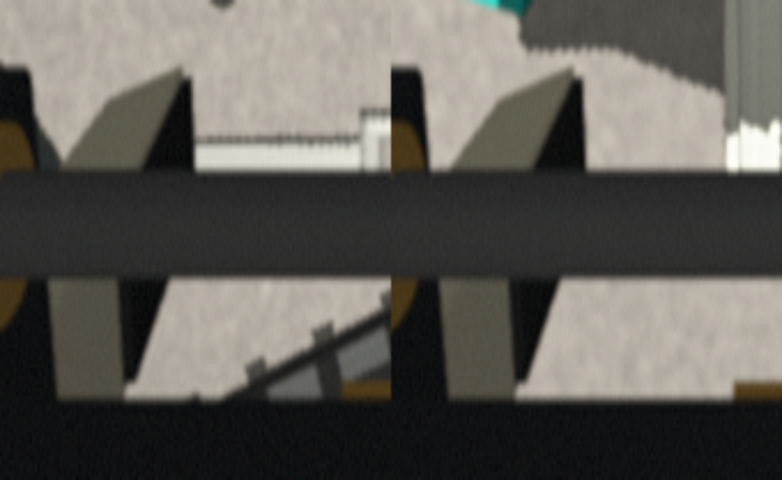

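Commanding a full close took the opening to 0, yet the channel is untouched. In the wrist image the visible fingertip corner (169,217) projects about 33–40 mm behind the reported TCP. So the real fingertips are shorter than stated and closed above the channel. I'll reopen and check from the side.

>>> apply_moves([
  {"grip": 1, "linear": [0, 0, 0], "turn": [0, 0, 0]},
  {"grip": 1, "linear": [0, 0, 0], "turn": [0, 0, 0]},
  {"grip": 1, "linear": [0, 0, 0], "turn": [0, 0, 0]},
  {"grip": 1, "linear": [0, 0, 0], "turn": [0, 0, 0]},
  {"grip": 1, "linear": [0, 0, 0], "turn": [0, 0, 0]},
  {"grip": 1, "linear": [0, 0, 0], "turn": [0, 0, 0]},
  {"grip": 1, "linear": [0, 0, 0], "turn": [0, 0, 0]},
  {"grip": 1, "linear": [0, 0, 0], "turn": [0, 0, 0]},
])

```text
time: 6.0
tool_pos: [0.525, -0.2794, 0.0045]
tool_rot: [-3.142, -0.0, 1.203]
contact_force: [-0.4, 0.0, -0.5]
opening: 0.0598
```

```bash
python3 - <<'E'
from h import *
s=observe();print(s['time'],s['tool_pos'],s['opening'])
K,T=cam('side')
im=read_camera('side')[:,:,::-1].copy()
for f in(-1,1):
  for h in(0,.033):
    P=pose(s)@np.array([f*.046,0,-h,1]);print(proj(K,T,P[:3]))
cv2.imwrite('pics/s5.png',cv2.resize(im[190:310,210:420],None,fx=3.6,fy=3.6,interpolation=cv2.INTER_CUBIC))
E
```

```text
6.0 [ 0.52502911 -0.27937735  0.00446502] 0.059822405757226096
[286.24326948 272.19862146]
[286.86631341 264.34117444]
[295.21839976 243.67099635]
[296.01905547 235.6552496 ]
```

View pics/s5.png

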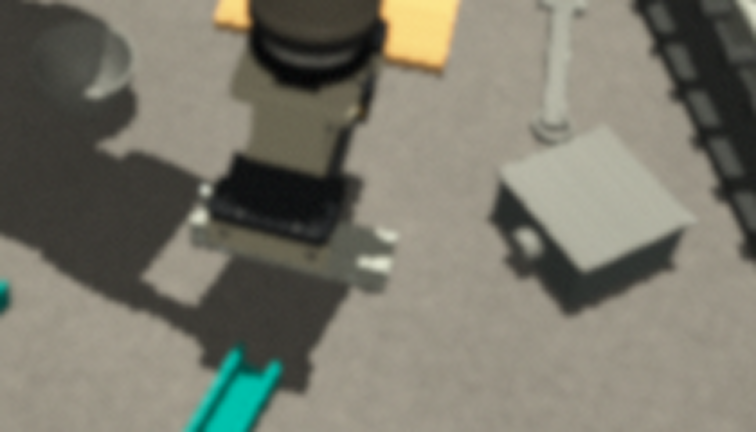

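```bash
python3 - <<'E'
from h import *
s=observe();K,T=cam('side')
for x in(-.095,-.065,-.046):
 for h in(.033,.066,.08,.1,.12):
  print(x,h,[np.round((proj(K,T,(pose(s)@np.array([x,y,-h,1]))[:3])-[210,190])*3.6).tolist() for y in(-.0375,.0375)])
E
```

```text
-0.095 0.033 [[201.0, 313.0], [315.0, 345.0]]
-0.095 0.066 [[201.0, 284.0], [318.0, 316.0]]
-0.095 0.08 [[201.0, 271.0], [320.0, 303.0]]
-0.095 0.1 [[201.0, 252.0], [322.0, 284.0]]
-0.095 0.12 [[202.0, 232.0], [325.0, 264.0]]
-0.065 0.033 [[214.0, 276.0], [326.0, 306.0]]
-0.065 0.066 [[215.0, 246.0], [329.0, 277.0]]
-0.065 0.08 [[215.0, 233.0], [331.0, 264.0]]
-0.065 0.1 [[216.0, 214.0], [334.0, 244.0]]
-0.065 0.12 [[216.0, 194.0], [336.0, 225.0]]
-0.046 0.033 [[222.0, 253.0], [332.0, 282.0]]
-0.046 0.066 [[223.0, 223.0], [336.0, 253.0]]
-0.046 0.08 [[224.0, 210.0], [338.0, 240.0]]
-0.046 0.1 [[224.0, 191.0], [340.0, 220.0]]
-0.046 0.12 [[225.0, 171.0], [343.0, 200.0]]
```

>>> apply_moves([
  {"grip": 1, "linear": [0, 0, 0], "turn": [0, 0, 0]},
  {"grip": 1, "linear": [0, 0, 0], "turn": [0, 0, 0]},
  {"grip": 1, "linear": [0, 0, 0], "turn": [0, 0, 0]},
  {"grip": 1, "linear": [0, 0, -5], "turn": [0, 0, 0]},
  {"grip": 1, "linear": [0, 0, -10], "turn": [0, 0, 0]},
  {"grip": 1, "linear": [0, 0, -15], "turn": [0, 0, 0]},
  {"grip": 1, "linear": [0, 0, -20], "turn": [0, 0, 0]},
  {"grip": 1, "linear": [0, 0, -22], "turn": [0, 0, 0]},
], grip_force=25)

```text
time: 6.85
tool_pos: [0.5247, -0.2791, -0.0184]
tool_rot: [-3.14, -0.0, 1.203]
contact_force: [-0.4, -0.4, -0.3]
opening: 0.0919
```

>>> apply_moves([
  {"grip": 0.1, "linear": [0, 0, -2], "turn": [0, 0, 0]},
  {"grip": 0.1, "linear": [0, 0, -4], "turn": [0, 0, 0]},
  {"grip": 0.1, "linear": [0, 0, -4], "turn": [0, 0, 0]},
  {"grip": 0.1, "linear": [0, 0, -4], "turn": [0, 0, 0]},
  {"grip": 0.1, "linear": [0, 0, -4], "turn": [0, 0, 0]},
  {"grip": 0.1, "linear": [0, 0, -4], "turn": [0, 0, 0]},
  {"grip": 0.1, "linear": [0, 0, -4], "turn": [0, 0, 0]},
  {"grip": 0.1, "linear": [0, 0, -4], "turn": [0, 0, 0]},
  {"grip": 0.1, "linear": [0, 0, -4], "turn": [0, 0, 0]},
  {"grip": 0.1, "linear": [0, 0, -4], "turn": [0, 0, 0]},
])

```text
time: 7.85
tool_pos: [0.5251, -0.2794, -0.0215]
tool_rot: [3.141, -0.0, 1.203]
contact_force: [0.6, 1.0, 1.1]
opening: 0.0315
```

>>> apply_moves([
  {"grip": 0.1, "linear": [0, 0, 30], "turn": [0, 0, 0.17]},
  {"grip": 0.1, "linear": [0, 0, 70], "turn": [0, 0, 0.17]},
  {"grip": 0.1, "linear": [13, 41, 70], "turn": [0, 0, 0.17]},
  {"grip": 0.1, "linear": [26, 81, 70], "turn": [0, 0, 0.17]},
  {"grip": 0.1, "linear": [39, 122, 70], "turn": [0, 0, 0.17]},
  {"grip": 0.1, "linear": [52, 163, 70], "turn": [0, 0, 0.17]},
  {"grip": 0.1, "linear": [65, 203, 70], "turn": [0, 0, 0.17]},
  {"grip": 0.1, "linear": [79, 244, 70], "turn": [0, 0, 0.17]},
  {"grip": 0.1, "linear": [79, 244, 70], "turn": [0, 0, 0.17]},
  {"grip": 0.1, "linear": [79, 244, 70], "turn": [0, 0, 0.17]},
])

```text
time: 8.85
tool_pos: [0.6038, -0.0344, 0.048]
tool_rot: [-3.141, 0.0, 1.224]
contact_force: [-0.1, -0.3, -1.5]
opening: 0.0316
```

```bash
python3 - <<'E'
from h import *
s,im,K,T=shot('wrist','w6');print(s['time'],s['tool_pos'],s['tool_rot'],s['opening'])
E
```

```text
8.85 [ 0.60382993 -0.03435297  0.04802424] [-3.14082689e+00  3.80920972e-04  1.22371070e+00] 0.0316492920430596
```

View pics/w6.png

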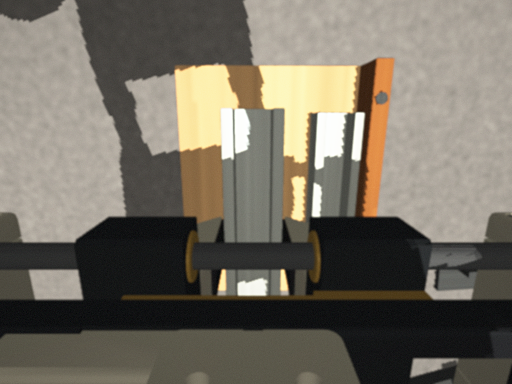

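```bash
python3 - <<'E'
from h import *
s=observe();K,T=cam('wrist',s)
a=np.radians(-20);e=np.array([np.cos(a),np.sin(a)]);n=np.array([-e[1],e[0]])
t=s['tool_pos'][:2]
f=lambda uv,z:(lambda p:np.round([(p-t)@e*1e3,(p-t)@n*1e3],1))(ray(K,T,uv,z)[:2])
print('held',f((221,109),.0955),f((285,109),.0955))
print('first end',f((312,112.5),.038),f((364,112.5),.038))
print('first -y bottom-ish',f((307,212),.038),'board L',f((176,66),.012))
print('fence',f((377,58),.042),f((366,216),.042))
E
```

```text
held [-70.4 -15.4] [-70.4  15.9]
first end [-69.3  40.6] [-69.2  76. ]
first -y bottom-ish [ 2.3 40.5] board L [-102.8  -56.7]
fence [-102.9   79.6] [ 4. 83.]
```

>>> apply_moves([
  {"grip": 0.1, "linear": [0.5, -2, -25], "turn": [0, 0, 0]},
  {"grip": 0.1, "linear": [0.5, -2, -45], "turn": [0, 0, 0]},
  {"grip": 0.1, "linear": [0.5, -2, -52], "turn": [0, 0, 0]},
  {"grip": 0.1, "linear": [0.5, -2, -55], "turn": [0, 0, 0]},
  {"grip": 0.1, "linear": [0.5, -2, -56], "turn": [0, 0, 0]},
  {"grip": 0.1, "linear": [0.5, -2, -56.5], "turn": [0, 0, 0]},
  {"grip": 0.1, "linear": [0.5, -2, -57], "turn": [0, 0, 0]},
  {"grip": 0.1, "linear": [0.5, -2, -57.3], "turn": [0, 0, 0]},
  {"grip": 0.1, "linear": [0.5, -2, -57.3], "turn": [0, 0, 0]},
])

```text
time: 9.8
tool_pos: [0.6047, -0.0374, -0.0085]
tool_rot: [3.141, -0.0, 1.221]
contact_force: [1.1, 0.6, -2.2]
opening: 0.0315
```

>>> apply_moves([
  {"grip": 0.1, "linear": [0, 0, -0.5], "turn": [0, 0, 0]},
  {"grip": 0.1, "linear": [0, 0, -1], "turn": [0, 0, 0]},
  {"grip": 0.1, "linear": [0, 0, -1.2], "turn": [0, 0, 0]},
])

```text
time: 10.1
tool_pos: [0.6046, -0.0374, -0.0095]
tool_rot: [3.141, -0.0, 1.221]
contact_force: [-2.1, 0.7, 4.9]
opening: 0.0315
```

>>> apply_moves([
  {"grip": 0.45, "linear": [0, 0, 0], "turn": [0, 0, 0]},
  {"grip": 0.45, "linear": [0, 0, 0], "turn": [0, 0, 0]},
  {"grip": 0.45, "linear": [0, 0, 0], "turn": [0, 0, 0]},
  {"grip": 0.45, "linear": [0, 0, 15], "turn": [0, 0, 0]},
  {"grip": 0.45, "linear": [0, 0, 40], "turn": [0, 0, 0]},
  {"grip": 0.45, "linear": [0, 0, 80], "turn": [0, 0, 0]},
  {"grip": 0.45, "linear": [0, 0, 100], "turn": [0, 0, 0]},
  {"grip": 0.45, "linear": [0, 0, 100], "turn": [0, 0, 0]},
  {"grip": 0.45, "linear": [0, 0, 100], "turn": [0, 0, 0]},
])

```text
time: 11.0
tool_pos: [0.6044, -0.0374, 0.0897]
tool_rot: [3.142, -0.0, 1.221]
contact_force: [-0.2, -0.0, -0.2]
opening: 0.0413
```

```bash
python3 - <<'E'
from h import *
s,im,K,T=shot('wrist','w7');print(s['time'],s['tool_pos'],s['tool_rot'],s['opening'])
E
```

```text
11.0 [ 0.60436791 -0.03736601  0.08969746] [ 3.14158672e+00 -7.04396124e-05  1.22122853e+00] 0.04130410299607833
```

View pics/w7.png

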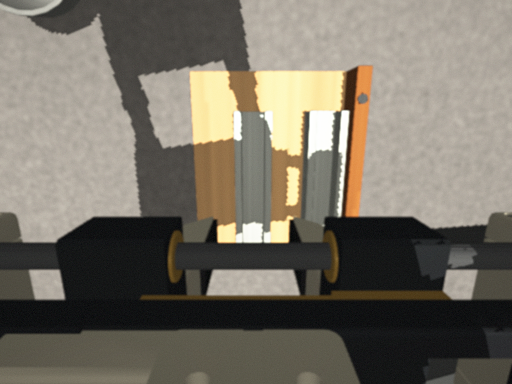

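>>> apply_moves([
  {"grip": 1, "linear": [-12, -35, 0], "turn": [0, 0, -15]},
  {"grip": 1, "linear": [-12, -35, 0], "turn": [0, 0, -15]},
  {"grip": 1, "linear": [-12, -35, 0], "turn": [0, 0, -15]},
  {"grip": 1, "linear": [-12, -35, 0], "turn": [0, 0, -15]},
  {"grip": 1, "linear": [-12, -35, 0], "turn": [0, 0, -15]},
  {"grip": 1, "linear": [-12, -35, 0], "turn": [0, 0, -15]},
  {"grip": 1, "linear": [-12, -35, 0], "turn": [0, 0, -15]},
  {"grip": 1, "linear": [-12, -35, 0], "turn": [0, 0, -15]},
  {"grip": 1, "linear": [-12, -35, 0], "turn": [0, 0, -15]},
  {"grip": 1, "linear": [-12, -35, 0], "turn": [0, 0, -15]},
])

```text
time: 12.05
tool_pos: [0.5914, -0.0721, 0.0879]
tool_rot: [3.141, 0.004, -0.285]
contact_force: [-0.9, 0.8, -0.6]
opening: 0.0915
```

>>> apply_moves([
  {"grip": 1, "linear": [0, 0, 0], "turn": [0, 0, -0.68]},
  {"grip": 1, "linear": [0, 0, 0], "turn": [0, 0, -0.68]},
  {"grip": 1, "linear": [0, 0, 0], "turn": [0, 0, -0.68]},
])

```text
time: 12.35
tool_pos: [0.5919, -0.0722, 0.0887]
tool_rot: [3.141, 0.002, -0.348]
contact_force: [0.4, 0.0, -0.6]
opening: 0.0919
```

```bash
python3 - <<'E'
from h import *
s,im,K,T=shot('wrist','w8');print(s['time'],s['tool_pos'],s['tool_rot'],s['opening'])
E
```

```text
12.35 [ 0.59188317 -0.07222352  0.08871501] [ 3.14134792e+00  2.16556513e-03 -3.47826955e-01] 0.09185378229589025
```

View pics/w8.png

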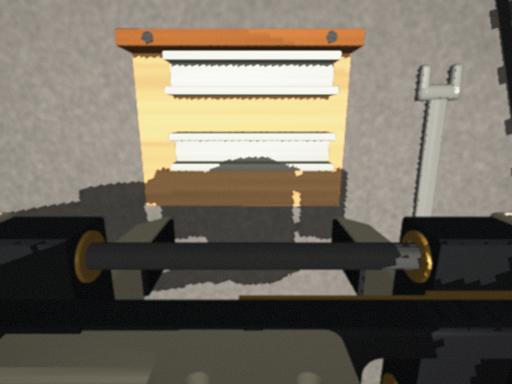

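```bash
cat >> h.py <<'E'
a0=np.radians(-20.1);e=np.array([np.cos(a0),np.sin(a0)]);n=np.array([-e[1],e[0]])
def en(p):p=np.asarray(p)[:2];return np.round([p@e*1e3,p@n*1e3],1)
E
python3 - <<'E'
from h import *
s=observe();K,T=cam('wrist',s)
im=cv2.imread('pics/w8.png').mean(axis=2)
i=cv2.imread('pics/w8.png')
cv2.imwrite('pics/w8z.png',cv2.resize(i[20:215,110:370],None,fx=3,fy=3,interpolation=cv2.INTER_CUBIC))
print('tcp',en(s['tool_pos']))
E
```

```text
tcp [580.8 135.6]
```

View pics/w8z.png

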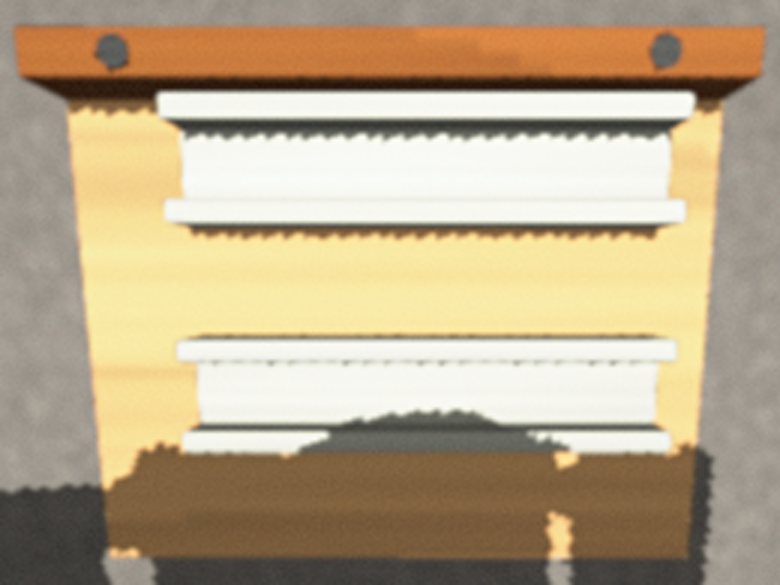

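```bash
python3 - <<'E'
from h import *
s=observe();K,T=cam('wrist',s)
f=lambda u,v,z=.038:en(ray(K,T,(110+(u-1)/3,20+(v-1)/3),z))
for nm,p in {'first':[(157,92),(694,92),(165,222),(685,222)],'sec':[(176,340),(676,340),(182,452),(670,452)]}.items():
    q=[f(*x) for x in p];print(nm,[x.tolist() for x in q],np.mean(q,axis=0))
print('fence',f(18,77,.042),f(760,77,.042))
E
```

```text
first [[509.8, 251.8], [649.0, 252.1], [509.5, 219.8], [649.1, 220.0]] [579.35  235.925]
sec [[510.2, 188.6], [649.0, 188.9], [509.7, 157.0], [649.6, 157.3]] [579.625 172.95 ]
fence [475.8 254.5] [664.4 254.8]
```

>>> apply_moves([
  {"grip": 1, "linear": [0, 0, -40], "turn": [0, 0, 0]},
  {"grip": 1, "linear": [0, 0, -70], "turn": [0, 0, 0]},
  {"grip": 1, "linear": [0, 0, -85], "turn": [0, 0, 0]},
  {"grip": 1, "linear": [0, 0, -95], "turn": [0, 0, 0]},
  {"grip": 1, "linear": [0, 0, -100], "turn": [0, 0, 0]},
  {"grip": 1, "linear": [0, 0, -100.5], "turn": [0, 0, 0]},
  {"grip": 1, "linear": [0, 0, -100.5], "turn": [0, 0, 0]},
])

```text
time: 13.1
tool_pos: [0.5932, -0.0725, -0.0098]
tool_rot: [-3.141, -0.002, -0.35]
contact_force: [-0.1, -0.3, -0.2]
opening: 0.092
```

>>> apply_moves([
  {"grip": 1, "linear": [2, 5.6, 0], "turn": [0, 0, 0]},
  {"grip": 1, "linear": [3.4, 9.4, 0], "turn": [0, 0, 0]},
  {"grip": 1, "linear": [4.1, 11.3, 0], "turn": [0, 0, 0]},
  {"grip": 1, "linear": [5.2, 14.1, 0], "turn": [0, 0, 0]},
  {"grip": 1, "linear": [6.2, 16.9, 0], "turn": [0, 0, 0]},
  {"grip": 1, "linear": [7.2, 19.7, 0], "turn": [0, 0, 0]},
  {"grip": 1, "linear": [8.2, 22.5, 0], "turn": [0, 0, 0]},
  {"grip": 1, "linear": [9.3, 25.4, 0], "turn": [0, 0, 0]},
  {"grip": 1, "linear": [10.3, 28.2, 0], "turn": [0, 0, 0]},
  {"grip": 1, "linear": [10.3, 28.2, 0], "turn": [0, 0, 0]},
])

```text
time: 14.1
tool_pos: [0.603, -0.0436, -0.0107]
tool_rot: [-3.141, 0.0, -0.35]
contact_force: [-0.2, -0.1, -0.3]
opening: 0.0921
```

```bash
python3 - <<'E'
from h import *
s,im,K,T=shot('wrist','w9');print(s['time'],en(s['tool_pos']))
cv2.imwrite('pics/w9z.png',cv2.resize(im[10:330,80:430,::-1],None,fx=2.2,fy=1.8,interpolation=cv2.INTER_CUBIC))
E
```

```text
14.1 [581.2 166.3]
```

View pics/w9z.png

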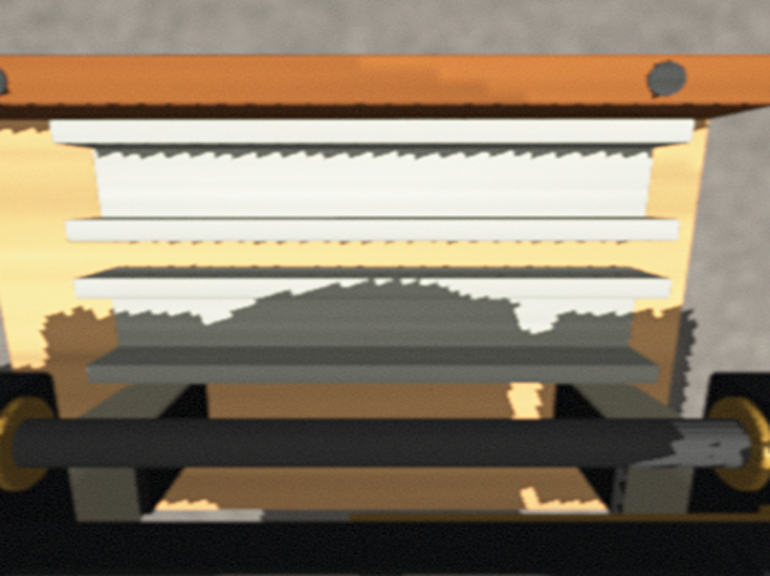

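>>> apply_moves([
  {"grip": 1, "linear": [1, 2.8, 0], "turn": [0, 0, 0]},
  {"grip": 1, "linear": [2.1, 5.6, 0], "turn": [0, 0, 0]},
  {"grip": 1, "linear": [3.1, 8.5, 0], "turn": [0, 0, 0]},
  {"grip": 1, "linear": [3.8, 10.3, 0], "turn": [0, 0, 0]},
  {"grip": 1, "linear": [4.3, 11.7, 0], "turn": [0, 0, 0]},
  {"grip": 1, "linear": [4.6, 12.7, 0], "turn": [0, 0, 0]},
])

```text
time: 14.75
tool_pos: [0.6073, -0.0314, -0.0106]
tool_rot: [3.141, 0.0, -0.35]
contact_force: [-0.9, -2.4, -0.6]
opening: 0.0918
```

>>> apply_moves([
  {"grip": 1, "linear": [0.3, 0.7, 0], "turn": [0, 0, 0]},
  {"grip": 1, "linear": [0.5, 1.3, 0], "turn": [0, 0, 0]},
  {"grip": 1, "linear": [0.6, 1.6, 0], "turn": [0, 0, 0]},
])

```text
time: 15.05
tool_pos: [0.6076, -0.031, -0.0106]
tool_rot: [3.14, 0.0, -0.349]
contact_force: [-2.4, -6.6, -0.1]
opening: 0.0922
```

>>> apply_moves([
  {"grip": 1, "linear": [-1, -3, 0], "turn": [0, 0, 0]},
  {"grip": 1, "linear": [-3, -8, 0], "turn": [0, 0, 0]},
  {"grip": 1, "linear": [-5, -14, 20], "turn": [0, 0, 0]},
  {"grip": 1, "linear": [-8, -22, 60], "turn": [0, 0, 0]},
  {"grip": 1, "linear": [-10, -28, 90], "turn": [0, 0, 0]},
  {"grip": 1, "linear": [-10, -28, 90], "turn": [0, 0, 0]},
  {"grip": 1, "linear": [-10, -28, 90], "turn": [0, 0, 0]},
])

```text
time: 15.75
tool_pos: [0.5983, -0.058, 0.0801]
tool_rot: [-3.141, -0.002, -0.351]
contact_force: [0.3, -0.1, -0.1]
opening: 0.0919
```

```bash
python3 - <<'E'
from h import *
s,im,K,T=shot('wrist','w10');print(s['time'],en(s['tool_pos']),s['tool_pos'],s['tool_rot'])
cv2.imwrite('pics/w10z.png',cv2.resize(im[20:215,110:370,::-1],None,fx=3,fy=3,interpolation=cv2.INTER_CUBIC))
E
```

```text
15.75 [581.8 151.1] [ 0.59832261 -0.05801047  0.08007199] [-3.14093398e+00 -1.63574990e-03 -3.50553991e-01]
```

View pics/w10z.png

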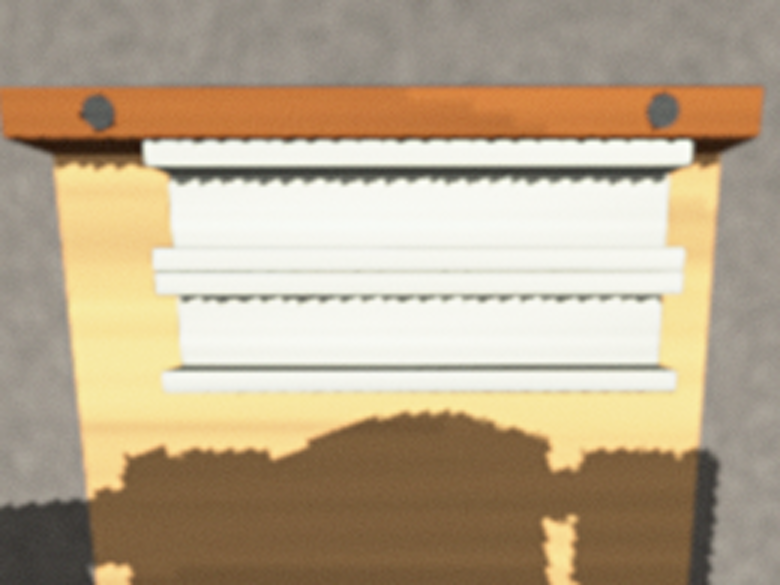

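Both channels touch each other and the fence, with their ends lined up. Next I measure the joint precisely.

```bash
python3 - <<'E'
from h import *
s=observe();K,T=cam('wrist',s)
W=lambda u,v,z=.038:ray(K,T,(110+(u-1)/3,20+(v-1)/3),z)[:2]
f=lambda *a:en(W(*a))
for nm,p in {'first':[(144,142),(693,142),(153,271),(684,271)],'sec':[(155,271),(683,271),(162,391),(676,391)]}.items():
    q=[f(*x) for x in p];print(nm,[x.tolist() for x in q],np.mean(q,axis=0))
L=[W(153,271),W(684,271)];print('joint',L,(L[0]+L[1])/2,np.degrees(np.arctan2(*(L[1]-L[0])[::-1])))
print('fence',f(18,137,.042),f(750,137,.042))
E
```

```text
first [[508.9, 254.0], [647.3, 254.0], [508.7, 222.7], [647.4, 222.6]] [578.075 238.325]
sec [[509.2, 222.7], [647.1, 222.6], [508.6, 191.4], [647.5, 191.4]] [578.1   207.025]
joint [array([0.55424242, 0.03428098]), array([ 0.68443521, -0.01338819])] [0.61933882 0.0104464 ] -20.109847358208317
fence [479.1 254.6] [660.2 254.5]
```

>>> apply_moves([
  {"grip": 1, "linear": [0, 0, 50], "turn": [0, 0, 1]},
  {"grip": 1, "linear": [0, 353, 70], "turn": [0, 0, 15.7]},
  {"grip": 1, "linear": [0, 353, 70], "turn": [0, 0, 15.7]},
  {"grip": 1, "linear": [0, 353, 70], "turn": [0, 0, 15.7]},
  {"grip": 1, "linear": [0, 353, 70], "turn": [0, 0, 15.7]},
  {"grip": 1, "linear": [0, 353, 70], "turn": [0, 0, 15.7]},
  {"grip": 1, "linear": [0, 353, 70], "turn": [0, 0, 15.7]},
  {"grip": 1, "linear": [0, 353, 70], "turn": [0, 0, 15.7]},
  {"grip": 1, "linear": [0, 353, 70], "turn": [0, 0, 15.7]},
  {"grip": 1, "linear": [0, 353, 70], "turn": [0, 0, 15.7]},
])

```text
time: 16.8
tool_pos: [0.5964, 0.2977, 0.1469]
tool_rot: [-3.139, 0.002, 1.115]
contact_force: [0.3, -1.4, 0.2]
opening: 0.0916
```

>>> apply_moves([
  {"grip": 1, "linear": [0, -2, 0], "turn": [0, 0, 1.67]},
  {"grip": 1, "linear": [0, -2, 0], "turn": [0, 0, 1.67]},
  {"grip": 1, "linear": [0, -2, 0], "turn": [0, 0, 1.67]},
  {"grip": 1, "linear": [0, -2, 0], "turn": [0, 0, 1.67]},
])

```text
time: 17.2
tool_pos: [0.5978, 0.293, 0.1487]
tool_rot: [-3.141, 0.0, 1.277]
contact_force: [0.2, -0.4, 0.6]
opening: 0.0917
```

```bash
python3 - <<'E'
from h import *
s,im,K,T=shot('wrist','w11');print(s['time'],s['tool_pos'],s['tool_rot'])
E
```

```text
17.2 [0.5977991  0.29304399 0.14872197] [-3.14056671e+00  4.93312487e-04  1.27656336e+00]
```

View pics/w11.png

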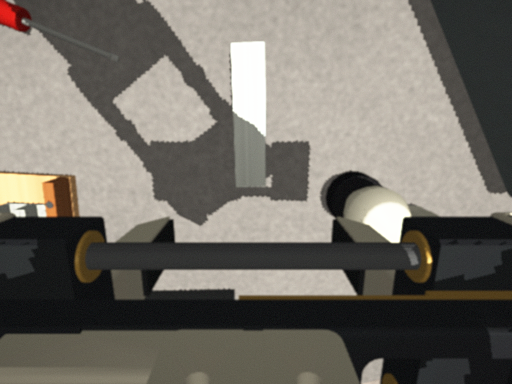

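```bash
python3 - <<'E'
from h import *
s=observe();K,T=cam('wrist',s)
i=cv2.imread('pics/w11.png')
cv2.imwrite('pics/w11z.png',cv2.resize(i[30:200,215:285],None,fx=6,fy=3.5,interpolation=cv2.INTER_CUBIC))
P=[ray(K,T,p,.046)[:2] for p in((230.5,42),(265,42),(234.5,187),(266.3,187))]
P=np.array(P);print(P,P.mean(0),np.linalg.norm(P[0]-P[1]),np.linalg.norm(P[0]-P[2]))
for a,b in((0,2),(1,3)):print(np.degrees(np.arctan2(*(P[b]-P[a])[::-1])))
c=P.mean(0);print((c-s['tool_pos'][:2])*1000)
E
```

```text
[[0.46377465 0.31203755]
 [0.47315365 0.34295368]
 [0.59803613 0.27292473]
 [0.60779444 0.30510822]] [0.53568972 0.30825604] 0.03230746958283194 0.1398426133721658
-16.241803230801853
-15.69985761664114
[-62.2257549   15.20749962]
```

View pics/w11z.png

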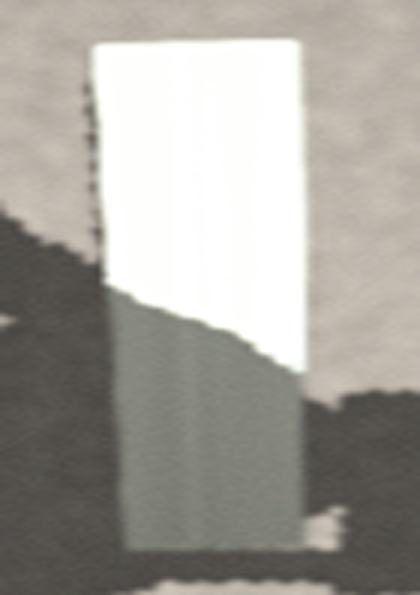

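>>> apply_moves([
  {"grip": 1, "linear": [-62, 15.3, 0], "turn": [0, 0, 0.14]},
  {"grip": 1, "linear": [-62, 15.3, 0], "turn": [0, 0, 0.14]},
  {"grip": 1, "linear": [-62, 15.3, -40], "turn": [0, 0, 0.14]},
  {"grip": 1, "linear": [-62, 15.3, -80], "turn": [0, 0, 0.14]},
  {"grip": 1, "linear": [-62, 15.3, -115], "turn": [0, 0, 0.14]},
  {"grip": 1, "linear": [-62, 15.3, -140], "turn": [0, 0, 0.14]},
  {"grip": 1, "linear": [-62, 15.3, -150], "turn": [0, 0, 0.14]},
  {"grip": 1, "linear": [-62, 15.3, -152.7], "turn": [0, 0, 0.14]},
  {"grip": 1, "linear": [-62, 15.3, -152.7], "turn": [0, 0, 0.14]},
  {"grip": 1, "linear": [-62, 15.3, -152.7], "turn": [0, 0, 0.14]},
])

```text
time: 18.25
tool_pos: [0.5372, 0.3089, -0.0016]
tool_rot: [3.139, -0.002, 1.294]
contact_force: [-0.0, -0.5, -0.4]
opening: 0.0917
```

>>> apply_moves([
  {"grip": 0.1, "linear": [0, 0, 0], "turn": [0, 0, 0]},
  {"grip": 0.1, "linear": [0, 0, 0], "turn": [0, 0, 0]},
  {"grip": 0.1, "linear": [0, 0, 0], "turn": [0, 0, 0]},
  {"grip": 0.1, "linear": [0, 0, 0], "turn": [0, 0, 0]},
  {"grip": 0.1, "linear": [0, 0, 0], "turn": [0, 0, 0]},
  {"grip": 0.1, "linear": [0, 0, 0], "turn": [0, 0, 0]},
  {"grip": 0.1, "linear": [0, 0, 0], "turn": [0, 0, 0]},
  {"grip": 0.1, "linear": [0, 0, 0], "turn": [0, 0, 0]},
  {"grip": 0.1, "linear": [0, 0, 0], "turn": [0, 0, 0]},
  {"grip": 0.1, "linear": [0, 0, 0], "turn": [0, 0, 0]},
], grip_force=35)

```text
time: 19.25
tool_pos: [0.536, 0.3083, -0.0033]
tool_rot: [-3.142, 0.0, 1.294]
contact_force: [-0.6, -0.9, 0.1]
opening: 0.0314
```

>>> apply_moves([
  {"grip": 0.1, "linear": [0, 0, 20], "turn": [0, 0, 0]},
  {"grip": 0.1, "linear": [0, 0, 50], "turn": [0, 0, 0]},
  {"grip": 0.1, "linear": [0, 0, 85], "turn": [0, 0, 0]},
  {"grip": 0.1, "linear": [12, -43, 85], "turn": [0, 0, -0.1]},
  {"grip": 0.1, "linear": [24, -86, 85], "turn": [0, 0, -0.2]},
  {"grip": 0.1, "linear": [36, -129, 85], "turn": [0, 0, -0.3]},
  {"grip": 0.1, "linear": [48, -172, 85], "turn": [0, 0, -0.4]},
  {"grip": 0.1, "linear": [60, -215, 85], "turn": [0, 0, -0.5]},
  {"grip": 0.1, "linear": [72, -258, 85], "turn": [0, 0, -0.6]},
  {"grip": 0.1, "linear": [83, -298, 85], "turn": [0, 0, -0.71]},
])

```text
time: 20.25
tool_pos: [0.619, 0.0084, 0.0812]
tool_rot: [-3.141, 0.0, 1.219]
contact_force: [0.9, 0.3, -3.6]
opening: 0.0316
```

>>> apply_moves([
  {"grip": 0.1, "linear": [0, 0, 0], "turn": [0, 0, 0]},
  {"grip": 0.1, "linear": [0, 0, 0], "turn": [0, 0, 0]},
  {"grip": 0.1, "linear": [0, 0, 0], "turn": [0, 0, 0]},
])

```text
time: 20.55
tool_pos: [0.6185, 0.0114, 0.0813]
tool_rot: [-3.14, -0.0, 1.221]
contact_force: [-0.8, 0.1, -3.0]
opening: 0.0318
```

```bash
python3 - <<'E'
from h import *
s,im,K,T=shot('wrist','w12');print(s['time'],s['tool_pos'],s['tool_rot'],s['opening'],en(s['tool_pos']))
E
```

```text
20.55 [0.61845096 0.01138304 0.08131579] [-3.14028647e+00 -2.17556986e-04  1.22054772e+00] 0.03180236371938643 [576.9 223.2]
```

View pics/w12.png

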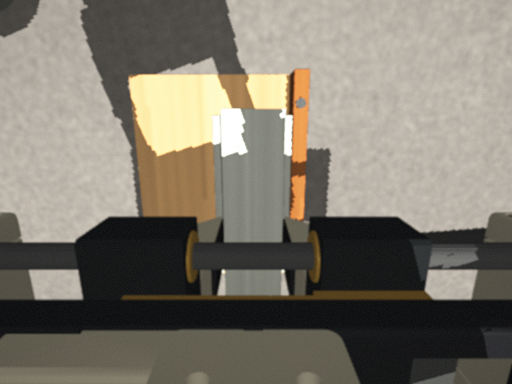

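```bash
python3 - <<'E'
from h import *
s=observe();K,T=cam('wrist',s)
i=cv2.imread('pics/w12.png')
cv2.imwrite('pics/w12z.png',cv2.resize(i[65:225,125:315],None,fx=4,fy=3.7,interpolation=cv2.INTER_CUBIC))
E
```

```text
(no output)
```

View pics/w12z.png

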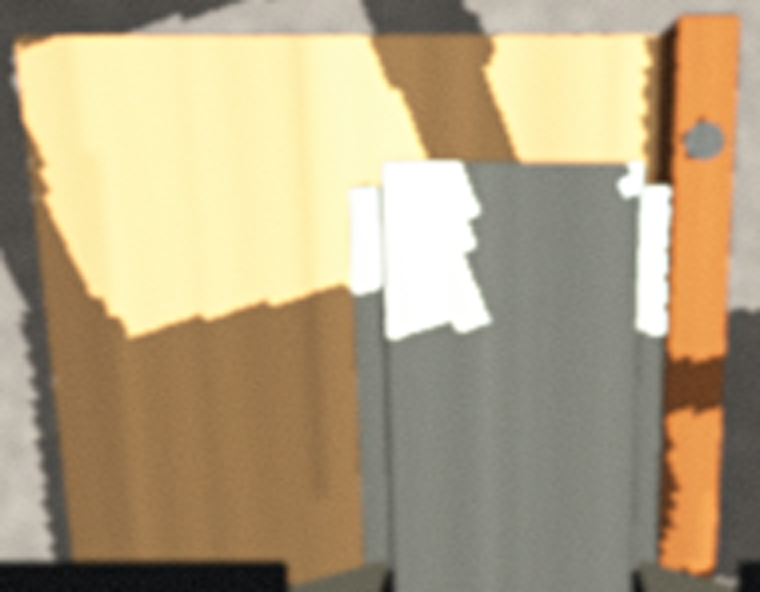

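```bash
python3 - <<'E'
from h import *
s=observe();K,T=cam('wrist',s)
f=lambda u,v,z:en(ray(K,T,(125+(u-1.5)/4,65+(v-1.5)/3.7),z))
zt=.1306
print('deep',f(384,161,zt),f(643,161,zt),f(397,560,zt),f(632,560,zt))
print('shal',f(350,186,.038),f(671,186,.038),f(363,540,.038),f(660,540,.038))
E
```

```text
deep [506.  208.1] [506.  239.4] [561.1 208.3] [561.1 239.5]
shal [509.  191.3] [509.  255.2] [589.  191.4] [589.  255.6]
```

>>> apply_moves([
  {"grip": 0.1, "linear": [2.3, -1.3, -10], "turn": [0, 0, 0]},
  {"grip": 0.1, "linear": [2.3, -1.3, -25], "turn": [0, 0, 0]},
  {"grip": 0.1, "linear": [2.3, -1.3, -35], "turn": [0, 0, 0]},
  {"grip": 0.1, "linear": [2.3, -1.3, -40], "turn": [0, 0, 0]},
  {"grip": 0.1, "linear": [2.3, -1.3, -40], "turn": [0, 0, 0]},
  {"grip": 0.1, "linear": [2.3, -1.3, -40], "turn": [0, 0, 0]},
])

```text
time: 21.2
tool_pos: [0.6216, 0.0093, 0.042]
tool_rot: [3.141, -0.0, 1.22]
contact_force: [0.3, 0.6, -2.1]
opening: 0.0317
```

```bash
python3 - <<'E'
from h import *
s,im,K,T=shot('wrist','w13');print(s['time'],s['tool_pos'],s['tool_rot'],en(s['tool_pos']))
cv2.imwrite('pics/w13z.png',cv2.resize(im[55:225,125:355,::-1],None,fx=3.4,fy=3.4,interpolation=cv2.INTER_CUBIC))
i=read_camera('side')[:,:,::-1]
cv2.imwrite('pics/s13.png',cv2.resize(i[130:230,250:360],None,fx=6,fy=6,interpolation=cv2.INTER_CUBIC))
E
```

```text
21.2 [0.62163155 0.00926584 0.04203134] [ 3.14109106e+00 -2.32806796e-04  1.22012971e+00] [580.6 222.3]
```

View pics/w13z.png

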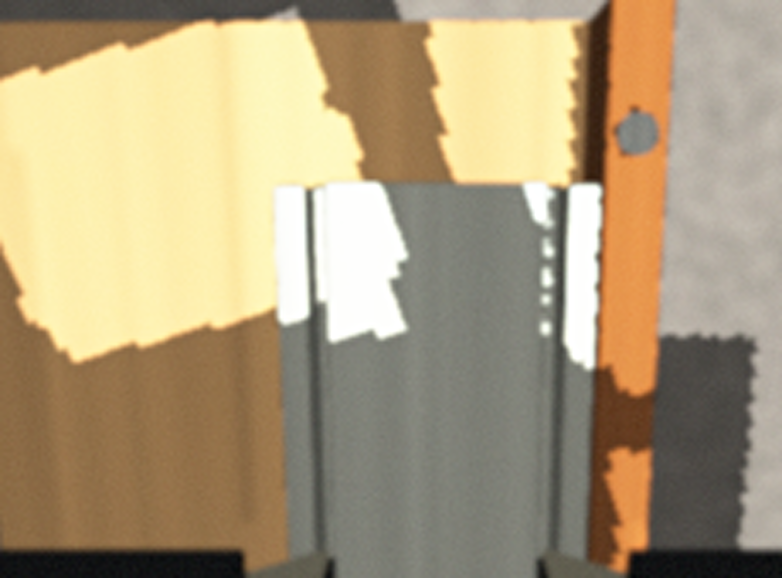

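View pics/s13.png

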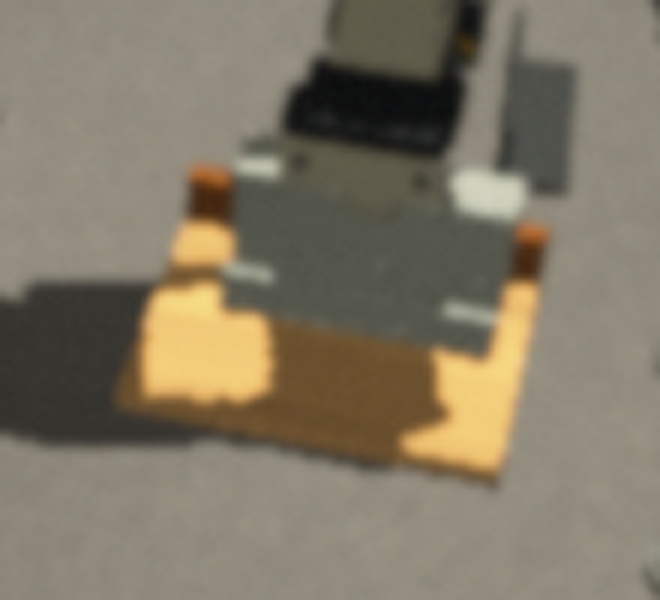

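```bash
python3 - <<'E'
from h import *
s=observe();K,T=cam('wrist',s)
f=lambda u,v,z:en(ray(K,T,(125+(u-1.2)/3.4,55+(v-1.2)/3.4),z))
zt=.0913
print('deep',f(314,183,zt),f(568,183,zt),f(325,540,zt),f(553,540,zt))
print('shal',f(275,186,.038),f(602,186,.038),f(288,540,.038),f(589,540,.038))
E
```

```text
deep [510.1 205.1] [510.1 241.2] [563.7 205.1] [563.8 240.7]
shal [509.6 191.2] [509.6 254.8] [582.2 190.9] [582.3 255.1]
```

>>> apply_moves([
  {"grip": 0.1, "linear": [-0.6, 0.3, -3], "turn": [0, 0, 0]},
  {"grip": 0.1, "linear": [-0.6, 0.3, -6], "turn": [0, 0, 0]},
  {"grip": 0.1, "linear": [-0.6, 0.3, -8], "turn": [0, 0, 0]},
  {"grip": 0.1, "linear": [-0.6, 0.3, -10], "turn": [0, 0, 0]},
])

```text
time: 21.7
tool_pos: [0.6207, 0.0094, 0.0315]
tool_rot: [-3.141, -0.0, 1.22]
contact_force: [-0.1, -0.1, -3.3]
opening: 0.0318
```

>>> apply_moves([
  {"grip": 0.1, "linear": [0, 0, -4], "turn": [0, 0, 0]},
  {"grip": 0.1, "linear": [0, 0, -8], "turn": [0, 0, 0]},
  {"grip": 0.1, "linear": [0, 0, -12], "turn": [0, 0, 0]},
  {"grip": 0.1, "linear": [0, 0, -14], "turn": [0, 0, 0]},
  {"grip": 0.1, "linear": [0, 0, -15], "turn": [0, 0, 0]},
  {"grip": 0.1, "linear": [0, 0, -15.5], "turn": [0, 0, 0]},
  {"grip": 0.1, "linear": [0, 0, -15.5], "turn": [0, 0, 0]},
])

```text
time: 22.4
tool_pos: [0.6208, 0.0094, 0.0163]
tool_rot: [3.141, -0.0, 1.22]
contact_force: [0.7, 1.5, -2.9]
opening: 0.0317
```

>>> apply_moves([
  {"grip": 0.1, "linear": [0, 0, -0.5], "turn": [0, 0, 0]},
  {"grip": 0.1, "linear": [0, 0, -1], "turn": [0, 0, 0]},
  {"grip": 0.1, "linear": [0, 0, -1], "turn": [0, 0, 0]},
])

```text
time: 22.7
tool_pos: [0.6207, 0.0094, 0.0153]
tool_rot: [3.142, -0.0, 1.22]
contact_force: [0.1, -0.0, -2.5]
opening: 0.0314
```

>>> apply_moves([
  {"grip": 0.1, "linear": [0, 0, -0.5], "turn": [0, 0, 0]},
  {"grip": 0.1, "linear": [0, 0, -0.9], "turn": [0, 0, 0]},
  {"grip": 0.1, "linear": [0, 0, -0.9], "turn": [0, 0, 0]},
])

```text
time: 23.0
tool_pos: [0.6208, 0.0094, 0.0147]
tool_rot: [3.141, -0.0, 1.22]
contact_force: [-0.5, 0.2, 0.2]
opening: 0.0318
```

>>> apply_moves([
  {"grip": 0.1, "linear": [0, 0, -0.3], "turn": [0, 0, 0]},
  {"grip": 0.42, "linear": [0, 0, -0.3], "turn": [0, 0, 0]},
  {"grip": 0.42, "linear": [0, 0, -0.3], "turn": [0, 0, 0]},
  {"grip": 0.42, "linear": [0, 0, -0.3], "turn": [0, 0, 0]},
])

```text
time: 23.4
tool_pos: [0.6209, 0.0094, 0.014]
tool_rot: [3.141, -0.0, 1.22]
contact_force: [-0.2, -0.1, -0.3]
opening: 0.0386
```

>>> apply_moves([
  {"grip": 0.42, "linear": [0, 0, 5], "turn": [0, 0, 0]},
  {"grip": 0.42, "linear": [0, 0, 15], "turn": [0, 0, 0]},
  {"grip": 0.42, "linear": [0, 0, 35], "turn": [0, 0, 0]},
  {"grip": 0.42, "linear": [20, -7, 75], "turn": [0, 0, 0]},
  {"grip": 0.42, "linear": [50, -18, 120], "turn": [0, 0, 0]},
  {"grip": 0.42, "linear": [60, -22, 130], "turn": [0, 0, 0]},
  {"grip": 0.42, "linear": [60, -22, 130], "turn": [0, 0, 0]},
  {"grip": 0.42, "linear": [60, -22, 130], "turn": [0, 0, 0]},
  {"grip": 0.42, "linear": [60, -22, 130], "turn": [0, 0, 0]},
])

```text
time: 24.3
tool_pos: [0.679, -0.012, 0.1423]
tool_rot: [-3.138, 0.001, 1.22]
contact_force: [0.1, -0.8, -0.0]
opening: 0.0386
```

```bash
python3 - <<'E'
from h import *
s,im,K,T=shot('wrist','w14');print(s['time'],s['tool_pos'],s['tool_rot'],en(s['tool_pos']))
i=read_camera('side')[:,:,::-1]
t=read_camera('top')[:,:,::-1]
cv2.imwrite('pics/s14.png',cv2.resize(i[130:230,250:360],None,fx=6,fy=6,interpolation=cv2.INTER_CUBIC))
cv2.imwrite('pics/t14.png',t)
E
```

```text
24.3 [ 0.67900073 -0.01203144  0.1423285 ] [-3.13781130e+00  6.31659348e-04  1.22018368e+00] [641.8 222. ]
```

View pics/w14.png

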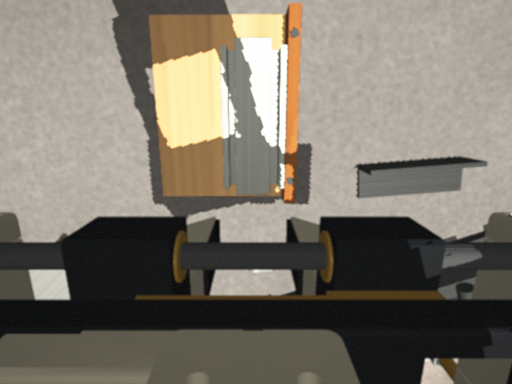

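View pics/s14.png

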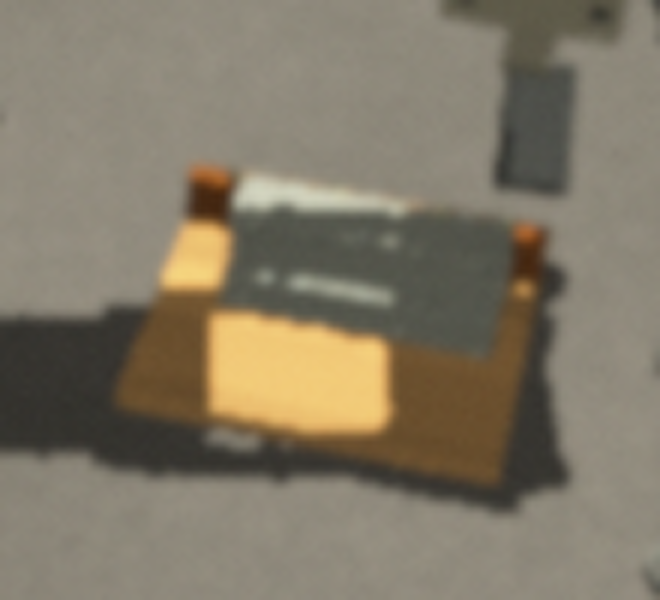

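View pics/t14.png

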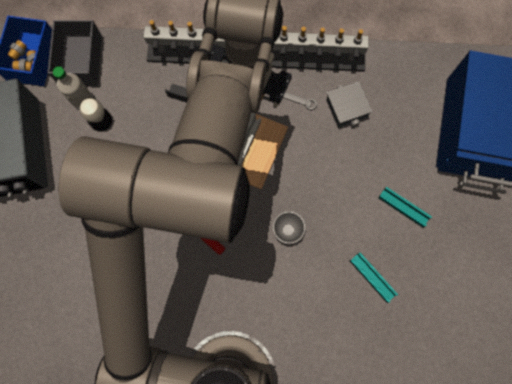

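```bash
python3 - <<'E'
from h import *
i=cv2.imread('pics/w14.png')
cv2.imwrite('pics/w14z.png',cv2.resize(i[5:205,145:305],None,fx=4.5,fy=2.95,interpolation=cv2.INTER_CUBIC))
E
```

```text
(no output)
```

View pics/w14z.png

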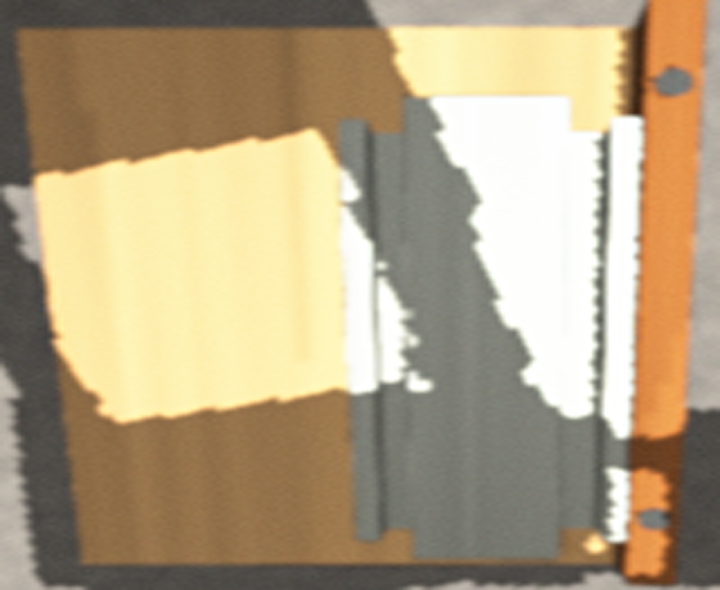

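```bash
python3 - <<'E'
from h import *
s=observe();K,T=cam('wrist',s)
f=lambda u,v,z:en(ray(K,T,(145+(u-1.5)/4.5,5+(v-1)/2.95),z))
print('deep',f(403,97,.064),f(570,97,.064),f(413,556,.064),f(560,556,.064))
print('shal',f(340,120,.038),f(642,117,.038),f(355,540,.038),f(628,541,.038))
E
```

```text
deep [510.3 206.4] [510.3 238.2] [648.5 206.3] [648.5 238.2]
shal [510.8 191.5] [509.9 255. ] [649.5 191.1] [649.9 255.7]
```

```bash
python3 -c "
from cell import *
print(hand_in(),observe()['time'])"
```

```text
the job is handed in; nothing more can be done
the job is handed in; nothing more can be done
```

The bundle is on the board as asked, and I handed the job in at about 24.5 s of the 64 s allowed.

I set the loose shallow channel on the board beside the first. With the open fingers I then pushed it until both channels were against each other and the fence; the push stopped at about 7 N. Then I lowered the deep channel over the two touching legs and released it once it touched down at the expected fully-home height.

**Last checks (wrist image):**
- **Position:** the two shallow channels are against the fence, with no visible gap between them.
- **Ends:** the ends of all three channels agree to about 1 mm.
- **Deep channel:** it sits about 1 mm off the joint line, with 4 mm of play allowed. Its measured width and length match a level top 52 mm above the plate.
- **Other objects:** I moved nothing else. In the last top view the arm hid part of the bench, so I could not confirm every item there.

**What disagreed:** the real fingertips are about 34 mm shorter than the stated tool point. My first attempt to grip the loose channel closed above it in the air without touching anything. I saw this in the images and corrected for it in all later grasps.

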